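# Vent the bottle for the autoclave

## Robot

A 7-joint arm with a two-finger parallel gripper is mounted at the origin on a cart in front of the work surface, level with it; the furniture and walls round the work are solid. World frame = base frame: x ahead of the robot, y to its left, z up, the work surface at z = 0. Lengths are in m, angles in rad, forces in N, time in s.
With the tool pointing down it reaches from about 0.425 to 0.95 m from the base axis. Payload 4.7 kg.
Tool frame: the origin (TCP) lies between the finger pads; the fingertips stand 17 mm ahead of it and the grasp point (between the pads) lies 2 mm behind it; y points along the fingers, z is the direction in which the jaws open and shut, and the axes are right-handed (so a half turn about y gives the same grasp; the last joint's range is limited). The gripper opens to 87 mm and grips with 3 to 60 N. Pads are 19 mm wide; open, the fingers measure 117 mm over their backs; the gripper's body (75 mm by 190 mm) begins 51 mm behind the grasp point.
Start: joints at [1.182, 0.469, -0.049, 1.532, 0.024, 1.141, -0.082], TCP at [0.238, -0.632, 0.24] pointing down, gripper open.
Joint ranges: [-2.59, 2.59], [-0.33, 1.99], [-1.39, 1.29], [0.1, 2.45], [-1.04, 4.18], [0.21, 1.99], [-2.66, 2.66]. Speed limits (rad/s): [2.57, 2.57, 3.14, 3.14, 3.14, 3.14, 3.14].

## Interface

Orientations are given as a unit quaternion [x, y, z, w].
In Python, from plant import status, cams, job_done gives the robot as it stands.
- The arm moves only by the tool arm_command, never from a script. Its argument "plan" is a list of rows, each a list of 7 numbers: the shift along the tool's x, y, z in cm, then the turn, a rotation vector about the tool's x, y, z in rad, then the finger opening in cm, from 0 to 8.7. A call has 1 to 20 rows; each row is the pose to reach, as a shift and turn from the pose commanded when the call began, along the tool's axes at that moment; what a row does not reach only later rows make up. A row lasts 1/8 s, in which the tool goes at most 62.5 mm and 10.7 degrees, less where a joint would pass 70% of its speed; a pose out of reach is approached as far as the arm can. A call with a gripper value outside its range is refused whole. The fingers move at their own pace and stop on an object; the grip force is fixed at half the most. Time passes only in rows, so rows that repeat a pose let the fingers close. It gives the time, the measured TCP pose, the force and the opening at its end, in the units of the state.
- status.sense(): the state, without advancing time (a new reading comes with each control period).
- cams.grab_frame(name): name is "scene" or "top"; returns a dict with "pixels" (400x640x3 uint8, red, green, blue), "intrinsics" (3x3 intrinsics, pixels), "R" (3x3) and "t" (3): a world point X has camera coordinates R X + t. Camera axes: x right, y down, z forward; pixel columns grow to the right and rows downward; lengths in m; the calibration is good to about 2 mm. A picture is of the moment at which its call begins. There is no depth.
- job_done(): hands the job in, once; it reports no verdict.
The state is a dict: "time_s": time; "qpos": joint angles; "joint_velocities": joint speeds; "tau": joint torques, N m; "position": TCP position; "eef_rot": TCP orientation; "wrist_force": force on the tool from outside, world axes, zero at the start; "ft_torque": the same for the moment, N m; "grip_width": finger opening in m.
Only numpy, scipy, OpenCV 4.12 (cv2) and the standard library are available. Lean on these libraries where they do the work, as an engineer would, in place of code of your own. Each camera call takes 0.05 s, during which the arm holds its last target. There are 200 camera calls.

## Task

Both bottles have their caps only part way on; the one standing in the steel tray is going into the autoclave. Screw that bottle's cap down (clockwise) until it bottoms out, then back it off a quarter turn so it can vent, and finish there with the cap still firmly in the gripper's grasp, ready for it to be taped. Leave the other bottle's cap as it is, and do not knock or shift the things around.

Things in the scene. Friction and masses are not known exactly. Their poses are not given: they have to be found in the camera images.
- tray: shallow open stainless-steel tray, 170 (its x) x 150 (its y) x 18 mm, fixed to the bench; origin under its centre. One of the two bottles stands in it
- mat: flat grey mat, 170 x 150 x 3 mm, fixed; origin under its centre. The other bottle stands on it
- bottle_a: one of two identical brown bottles (body 56 mm in diameter, neck 33 mm), each held fast, unable to turn or shift, in a black rubber holder 76 mm across and 24 mm high; origin under the centre of the holder at bench height, z up along the bottle's axis. Either bottle may be the one in the tray (its axis within 30 mm of the tray's centre)
- cap_a: white knurled screw cap of bottle_a, 45 mm in diameter, 27 mm high, upright on the bottle's axis; origin at the centre of its underside, which lies 102 mm above the bench when the cap is home. Below it the neck is thinner for about 10 mm, then the shoulder widens.
- cap_a_mid (a point): centre of cap_a, on its axis half-way up (115.5 mm above the bench when home)
- cap_a_pointer (a point): outer end of the black pointer rib on the top of cap_a, 20.5 mm from its axis. The pointer stands exactly over the white lug of the holder when the cap is home
- bottle_a_lug (a point): the small white lug on top of bottle_a's holder, 33 mm from the axis; fixed index mark for the pointer
- thread_a (a joint): turn of cap_a on its thread in rad: 0 = bottomed out (hard stop), grows as it is unscrewed (counter-clockwise seen from above), at most 4.5. Right-handed thread, the cap rises 6 mm a turn; it stays where it is left; turning takes about 0.05 N m. Starts between 2.0 and 3.4 on both bottles, cap already engaged
- bottle_b: one of two identical brown bottles (body 56 mm in diameter, neck 33 mm), each held fast, unable to turn or shift, in a black rubber holder 76 mm across and 24 mm high; origin under the centre of the holder at bench height, z up along the bottle's axis. Either bottle may be the one in the tray (its axis within 30 mm of the tray's centre)
- cap_b: white knurled screw cap of bottle_b, 45 mm in diameter, 27 mm high, upright on the bottle's axis; origin at the centre of its underside, which lies 102 mm above the bench when the cap is home. Below it the neck is thinner for about 10 mm, then the shoulder widens.
- cap_b_mid (a point): centre of cap_b, on its axis half-way up (115.5 mm above the bench when home)
- cap_b_pointer (a point): outer end of the black pointer rib on the top of cap_b, 20.5 mm from its axis. The pointer stands exactly over the white lug of the holder when the cap is home
- bottle_b_lug (a point): the small white lug on top of bottle_b's holder, 33 mm from the axis; fixed index mark for the pointer
- thread_b (a joint): turn of cap_b on its thread in rad: 0 = bottomed out (hard stop), grows as it is unscrewed (counter-clockwise seen from above), at most 4.5. Right-handed thread, the cap rises 6 mm a turn; it stays where it is left; turning takes about 0.05 N m. Starts between 2.0 and 3.4 on both bottles, cap already engaged
- tape_roll: bystander: roll of tape lying flat, 98 mm across, 25 high; origin under its centre
- petri_dish: bystander: petri dish, 61 mm across, 13 high; origin under its centre
- weighing_bottle: bystander: small glass weighing bottle with lid, 41 mm across, 52 high; origin under its centre
- beaker_150: bystander: glass beaker, 68 mm across, 79 high; origin under its centre
- crucible: bystander: porcelain crucible with lid, 43 mm across, 46 high; origin under its centre
- dropper_1: bystander: brown dropper bottle, 38 mm across, 108 high; origin under its centre
Mind the look-alikes: they are no part of the job. Leave any blue look-alike of the bottle_a alone. What is shaped like the bottle_b but green is not meant.

How it is judged:
By the outcome, as a careful person would: the job done as asked, in the order asked, and still so for the second after the job is handed in, while the arm keeps its last pose, push and grip.
It also fails if it takes over 58 s, if anything falls off the work surface, if the arm or the gripper's body presses on something with over 40 N, if the wrist force passes 120 N, or if a joint passes its speed limit or range.

## Working session

There is one attempt and no reset: what is moved stays moved. The work goes in short steps, Python scripts to look and compute and a tool call to move; the robot and the scene stay as the last step left them, time stands still between calls to the robot, and variables do not carry over. Pictures are saved under pics/ and viewed, about 8 in all and at most 12, crops included, and the job is handed in when it is done.

Besides the shell and the picture viewer there is one more tool, called after "Emit:" by a JSON object that holds its "name" and its "arguments", one argument or row to a line. arm_command: Moves the arm, as the interface text tells. Its arguments: {"type":"object","properties":{"plan":{"type":"array"}},"required":["plan"]}

```bash
mkdir -p pics; cat > h.py <<'E'
import numpy as np, cv2
from plant import status, cams
def grab(name, f=None):
    d=cams.grab_frame(name)
    if f: cv2.imwrite('pics/'+f, d['pixels'][:,:,::-1])
    return d
def ray(d,u,v,z):
    K,R,t=[np.array(d[k]) for k in('intrinsics','R','t')]
    w=R.T@np.linalg.inv(K)@[u,v,1]; c=-R.T@t
    return c+w*(z-c[2])/w[2]
def proj(d,X):
    p=np.array(d['intrinsics'])@(np.array(d['R'])@X+d['t']); return p[:2]/p[2]
E
python3 - <<'E'
from h import *
import pickle
for n in('scene','top'):
    d=grab(n,n+'0.png'); pickle.dump(d,open(n+'0.pkl','wb'))
    print(n,np.round(d['R'],3).tolist(),(-np.array(d['R']).T@d['t']).round(3),np.array(d['intrinsics']).round(1).tolist())
s=status.sense(); print({k:np.round(v,3).tolist() for k,v in s.items()})
E
```

```text
scene [[0.811, -0.585, 0.004], [-0.404, -0.565, -0.72], [0.423, 0.582, -0.694]] [-0.159 -0.872  1.128] [[375.8, 0.0, 318.6], [0.0, 375.8, 192.5], [0.0, 0.0, 1.0]]
top [[-0.01, -1.0, -0.0], [-0.978, 0.01, -0.207], [0.207, -0.002, -0.978]] [0.179 0.002 1.511] [[445.1, 0.0, 319.6], [0.0, 445.1, 203.6], [0.0, 0.0, 1.0]]
{'time_s': 0.1, 'qpos': [1.182, 0.469, -0.049, 1.534, 0.024, 1.141, -0.082], 'joint_velocities': [-0.003, -0.001, -0.0, -0.003, -0.001, 0.0, -0.002], 'tau': [0.001, -50.917, -0.081, -23.683, -0.062, 0.034, 0.0], 'position': [0.237, -0.631, 0.239], 'eef_rot': [-0.127, 0.696, -0.695, 0.126], 'wrist_force': [0.107, 0.333, 0.377], 'ft_torque': [0.061, -0.042, 0.014], 'grip_width': 0.087}
```

View pics/scene0.png

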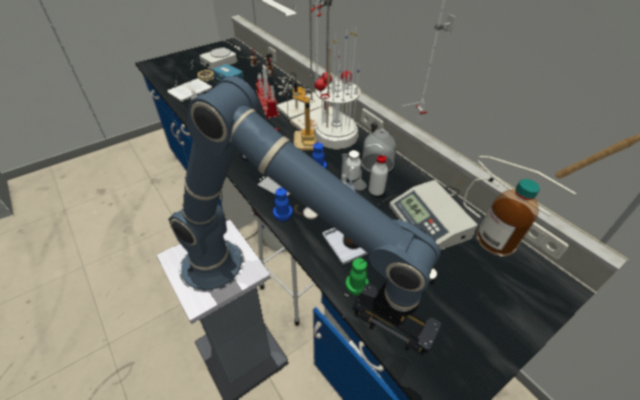

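View pics/top0.png

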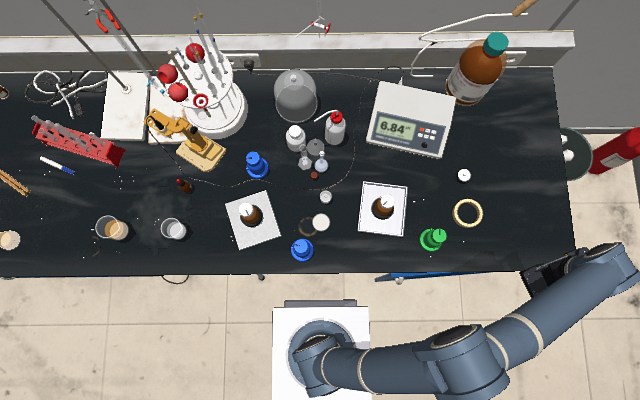

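The scene view is mostly blocked by the arm. In the top view, the two brown bottles with white caps are at about (250,215), on a grey rotated square, and (383,207), on a square with a bright rim. The blue look-alikes are at (257,165) and (302,250), and the green one is at (433,239). Next I'll enlarge both candidates.

```bash
python3 - <<'E'
import cv2
im=cv2.imread('pics/top0.png')
a=im[180:255,215:290]; b=im[175:250,347:422]
cv2.imwrite('pics/c1.png',cv2.resize(cv2.hconcat([a,b]),(800,400),interpolation=cv2.INTER_CUBIC))
E
```

```text
(no output)
```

View pics/c1.png

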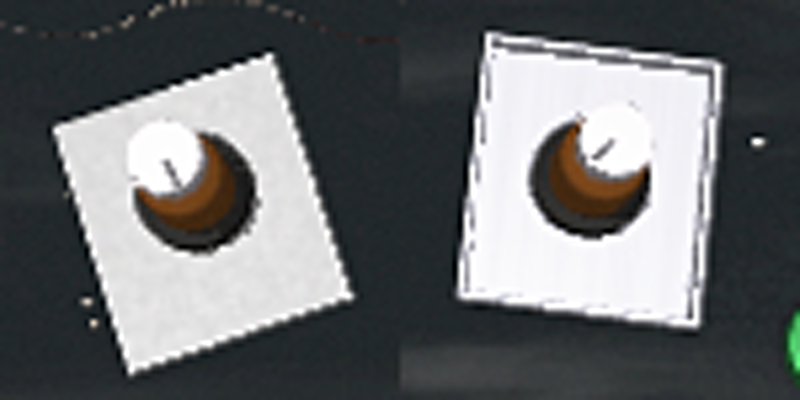

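The left bottle is on a plain flat grey mat. The right one, at (383,207), stands in the bright tray with a raised rim, so that is the target. Its cap centre is at about (387.5,201) and the pointer's outer end at about (383.5,205). Next I'll measure the cap centre and tray geometry.

```bash
python3 - <<'E'
from h import *
import pickle
from scipy.spatial.transform import Rotation as Ro
d=pickle.load(open('top0.pkl','rb')); im=d['pixels']
c=(lambda x,y:(347+(x-400)/5.333-.4,175+y/5.333-.4))
zt=.1315
for n,p,z in[('cap',(616,140),zt),('cap L',(579,140),zt),('cap R',(653,140),zt),('ptr',(594,160),zt),('holder bottom edge',(590,237),.02),('holder left edge',(531,180),.024),('holderRight',(651,190),.024)]+[('tray',q,.018) for q in[(487,32),(722,64),(700,327),(459,298)]]:
    print(n,ray(d,*c(*p),z).round(4))
print(Ro.from_quat(status.sense()['eef_rot']).as_matrix().round(3))
for n,u,v,z in[('green',433,233,.13),('greenbase',433,246,0),('other',248,210,.13)]: print(n,ray(d,u,v,z).round(3))
E
```

```text
cap [ 0.4779 -0.2144  0.1315]
cap L [ 0.4782 -0.1924  0.1315]
cap R [ 0.4777 -0.2364  0.1315]
ptr [ 0.4659 -0.2008  0.1315]
holder bottom edge [ 0.439  -0.2127  0.02  ]
holder left edge [ 0.4757 -0.1759  0.024 ]
holderRight [ 0.4684 -0.2522  0.024 ]
tray [ 0.5752 -0.1513  0.018 ]
tray [ 0.5523 -0.303   0.018 ]
tray [ 0.3809 -0.2804  0.018 ]
tray [ 0.4009 -0.1283  0.018 ]
[[-0.936 -0.001  0.352]
 [-0.352  0.002 -0.936]
 [ 0.    -1.    -0.002]]
green [ 0.374 -0.354  0.13 ]
greenbase [ 0.348 -0.385  0.   ]
other [0.453 0.226 0.13 ]
```

The measurements agree with the sizes given: cap 44 mm across, holder 76 mm, bottle within a few mm of the tray centre. I'll move above the cap at a safe height, with a small turn at the end to learn joint 7's sign.

Emit:
{"name": "arm_command", "arguments": {
  "plan": [
    [-4.6,0,-3.8,0,0,0,8.7],
    [-9.3,0,-7.6,0,0,0,8.7],
    [-13.9,0,-11.5,0,0,0,8.7],
    [-18.6,0,-15.3,0,0,0,8.7],
    [-23.2,0,-19.1,0,0,0,8.7],
    [-27.9,0,-22.9,0,0,0,8.7],
    [-32.5,0,-26.8,0,0,0,8.7],
    [-37.1,0,-30.6,0,0,0,8.7],
    [-37.1,0,-30.6,0,0,0,8.7],
    [-37.1,0,-30.6,0,-0.15,0,8.7],
    [-37.1,0,-30.6,0,-0.3,0,8.7],
    [-37.1,0,-30.6,0,-0.3,0,8.7]
  ]
}}

```text
time_s: 1.6
position: [0.4765, -0.2157, 0.2392]
eef_rot: [-0.228, 0.669, -0.669, 0.228]
wrist_force: [0.3, 0.4, -0.2]
grip_width: 0.0869
```

```bash
python3 - <<'E'
from h import *
from scipy.spatial.transform import Rotation as Ro
s=status.sense(); print({k:np.round(v,4).tolist() for k,v in s.items()})
print(Ro.from_quat(s['eef_rot']).as_matrix().round(3))
E
```

```text
{'time_s': 1.6, 'qpos': [0.6111, 0.2411, -0.3159, 1.8773, 0.0866, 1.0372, -0.6547], 'joint_velocities': [-0.0062, -0.0014, 0.0056, -0.0015, -0.0044, 0.0002, -0.0395], 'tau': [-0.074, -35.74, -1.8088, -22.3532, -0.0564, -0.0069, 0.3034], 'position': [0.4765, -0.2157, 0.2392], 'eef_rot': [-0.2283, 0.6694, -0.6692, 0.2277], 'wrist_force': [0.3314, 0.4224, -0.1796], 'ft_torque': [-0.0477, -0.0048, -0.0343], 'grip_width': 0.0869}
[[-0.792 -0.001  0.61 ]
 [-0.61  -0.    -0.792]
 [ 0.001 -1.    -0.001]]
```

Clockwise turning lowers q7, so I'll first turn 2.6 rad counter-clockwise at height. That leaves room for the whole screw-down in one grasp.

Emit:
{"name": "arm_command", "arguments": {
  "plan": [
    [-0.2,0,0,0,-0.18,0,8.7],
    [-0.2,0,0,0,-0.36,0,8.7],
    [-0.2,0,0,0,-0.54,0,8.7],
    [-0.2,0,0,0,-0.72,0,8.7],
    [-0.2,0,0,0,-0.9,0,8.7],
    [-0.2,0,0,0,-1.08,0,8.7],
    [-0.2,0,0,0,-1.26,0,8.7],
    [-0.2,0,0,0,-1.44,0,8.7],
    [-0.2,0,0,0,-1.62,0,8.7],
    [-0.2,0,0,0,-1.8,0,8.7],
    [-0.2,0,0,0,-1.98,0,8.7],
    [-0.2,0,0,0,-2.16,0,8.7],
    [-0.2,0,0,0,-2.34,0,8.7],
    [-0.2,0,0,0,-2.5,0,8.7],
    [-0.2,0,0,0,-2.6,0,8.7],
    [-0.2,0,0,0,-2.6,0,8.7],
    [-0.2,0,0,0,-2.6,0,8.7]
  ]
}}

```text
time_s: 3.72
position: [0.4785, -0.2139, 0.2394]
eef_rot: [0.706, 0.041, -0.041, -0.706]
wrist_force: [0.7, -0.8, -0.3]
grip_width: 0.087
```

```bash
cat >> h.py <<'E'
from scipy.spatial.transform import Rotation as Ro
def st():
    s=status.sense(); M=Ro.from_quat(s['eef_rot']).as_matrix()
    print(s['time_s'].__round__(2),'p',np.round(s['position'],4),'q',np.round(s['qpos'],2),'F',np.round(s['wrist_force'],1),'T',np.round(s['ft_torque'],3),'w',round(float(s['grip_width']),4),'tau7',round(float(s['tau'][6]),3),'yaw z',round(float(np.arctan2(M[1,2],M[0,2])),4)); return s,M
E
python3 - <<'E'
from h import *
d=grab('scene'); s,M=st(); print(M.round(3))
u,v=proj(d,np.array([.478,-.2144,.13])); print(u,v)
im=d['pixels'][max(0,int(v)-70):int(v)+70,max(0,int(u)-90):int(u)+90,::-1]
cv2.imwrite('pics/s1.png',cv2.resize(im,None,fx=4,fy=4,interpolation=cv2.INTER_CUBIC))
E
```

```text
3.77 p [ 0.4786 -0.2138  0.2395] q [ 0.96  0.31 -0.76  1.86  0.24  1.07  1.8 ] F [-0.1  0.2  0.6] T [ 0.082 -0.084 -0.032] w 0.0868 tau7 -0.014 yaw z 1.6866
[[ 0.993 -0.    -0.115]
 [ 0.115 -0.     0.993]
 [-0.    -1.    -0.   ]]
354.4596321996523 217.5427254659217
```

View pics/s1.png

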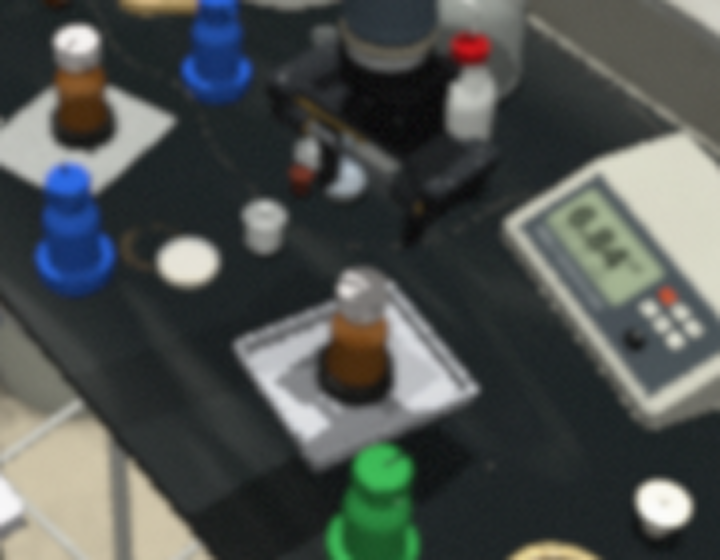

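The scene view confirms it: the white-capped brown bottle in the rimmed tray is at crop (360,330), its cap top at (360,282), within 1 mm of my projection. The gripper is open above it with a clear way down. Next I'll descend and close on the cap.

Emit:
{"name": "arm_command", "arguments": {
  "plan": [
    [-0.05,3,-0.05,0,0,0,8.7],
    [-0.05,6,-0.05,0,0,0,8.7],
    [-0.05,8.5,-0.05,0,0,0,8.7],
    [-0.05,10.5,-0.05,0,0,0,8.7],
    [-0.05,12.1,-0.05,0,0,0,8.7],
    [-0.05,12.1,-0.05,0,0,0,8.7],
    [-0.05,12.1,-0.05,0,0,0,5.5],
    [-0.05,12.1,-0.05,0,0,0,4.9],
    [-0.05,12.1,-0.05,0,0,0,4.9],
    [-0.05,12.1,-0.05,0,0,0,4.9],
    [-0.05,12.1,-0.05,0,0,0,4.9]
  ]
}}

```text
time_s: 5.15
position: [0.4784, -0.2141, 0.1187]
eef_rot: [0.706, 0.042, -0.042, -0.706]
wrist_force: [-0.0, -0.0, 0.0]
grip_width: 0.0507
```

```bash
python3 -c "
from h import *
st()"
```

```text
5.15 p [ 0.4784 -0.2141  0.1187] q [ 0.88  0.46 -0.68  1.98  0.39  0.83  1.67] F [-0. -0.  0.] T [ 0.084 -0.168  0.004] w 0.0507 tau7 -0.0 yaw z 1.6889
```

Emit:
{"name": "arm_command", "arguments": {
  "plan": [
    [0,0,0,0,0,0,3],
    [0,0,0,0,0,0,2],
    [0,0,0,0,0,0,2],
    [0,0,0,0,0,0,2],
    [0,0,0,0,0,0,2]
  ]
}}

```text
time_s: 5.78
position: [0.4786, -0.216, 0.1187]
eef_rot: [0.707, 0.042, -0.041, -0.705]
wrist_force: [1.2, -5.7, -1.2]
grip_width: 0.0437
```

```bash
python3 -c "
from h import *
st()"
```

```text
5.78 p [ 0.4786 -0.216   0.1187] q [ 0.88  0.46 -0.68  1.98  0.39  0.83  1.67] F [ 1.2 -5.7 -1.2] T [-1.056 -0.329  0.09 ] w 0.0437 tau7 -0.043 yaw z 1.6879
```

Cap gripped: opening 43.7 mm. The arm was pulled about 2 mm in -y, so I'll recentre, then turn clockwise while following the thread down at about 0.095 cm/rad.

Emit:
{"name": "arm_command", "arguments": {
  "plan": [
    [0,0,-0.2,0,0,0,2],
    [0,0,-0.2,0,0,0,2],
    [0,0.01,-0.2,0,0.12,0,2],
    [0,0.02,-0.2,0,0.24,0,2],
    [0,0.03,-0.2,0,0.36,0,2],
    [0,0.05,-0.2,0,0.48,0,2],
    [0,0.06,-0.2,0,0.6,0,2],
    [0,0.07,-0.2,0,0.72,0,2],
    [0,0.08,-0.2,0,0.84,0,2],
    [0,0.09,-0.2,0,0.96,0,2],
    [0,0.1,-0.2,0,1.08,0,2],
    [0,0.11,-0.2,0,1.2,0,2],
    [0,0.11,-0.2,0,1.2,0,2]
  ]
}}

```text
time_s: 7.4
position: [0.4786, -0.216, 0.1175]
eef_rot: [0.607, -0.364, 0.364, -0.606]
wrist_force: [0.1, -2.5, 0.5]
grip_width: 0.0441
```

```bash
python3 -c "
from h import *
s,M=st();print(M.round(3))"
```

```text
7.4 p [ 0.4786 -0.216   0.1175] q [ 0.66  0.4  -0.4   1.99  0.22  0.79  0.63] F [ 0.1 -2.5  0.5] T [-0.546 -0.166 -0.015] w 0.0441 tau7 -0.161 yaw z 0.4904
[[ 0.471  0.     0.882]
 [-0.882 -0.     0.471]
 [ 0.    -1.    -0.   ]]
```

Emit:
{"name": "arm_command", "arguments": {
  "plan": [
    [0,0.01,0,0,0.12,0,2],
    [0,0.02,0,0,0.24,0,2],
    [0,0.03,0,0,0.36,0,2],
    [0,0.05,0,0,0.48,0,2],
    [0,0.06,0,0,0.6,0,2],
    [0,0.07,0,0,0.72,0,2],
    [0,0.07,0,0,0.72,0,2]
  ]
}}

```text
time_s: 8.28
position: [0.4786, -0.2161, 0.1168]
eef_rot: [0.44, -0.554, 0.554, -0.44]
wrist_force: [0.3, -2.0, 1.4]
grip_width: 0.0435
```

```bash
python3 - <<'E'
from h import *
s,M=st()
d=grab('scene')
u,v=proj(d,np.array([.4786,-.216,.13])); print(u,v)
a=d['pixels'][int(v)-35:int(v)+35,int(u)-40:int(u)+40,::-1]
d=grab('top')
u,v=proj(d,np.array([.4786,-.216,.13])); print(u,v)
b=d['pixels'][int(v)-35:int(v)+35,int(u)-40:int(u)+40,::-1]
cv2.imwrite('pics/s2.png',cv2.resize(cv2.hconcat([a,b]),None,fx=5,fy=5,interpolation=cv2.INTER_CUBIC))
E
```

```text
8.28 p [ 0.4786 -0.2161  0.1168] q [ 0.53  0.39 -0.23  2.    0.12  0.77 -0.  ] F [ 0.3 -2.   1.4] T [-0.568 -0.013 -0.025] w 0.0435 tau7 -0.154 yaw z -0.2281
354.8752033453124 217.74005311403948
387.5365156261063 200.74406658453543
```

View pics/s2.png

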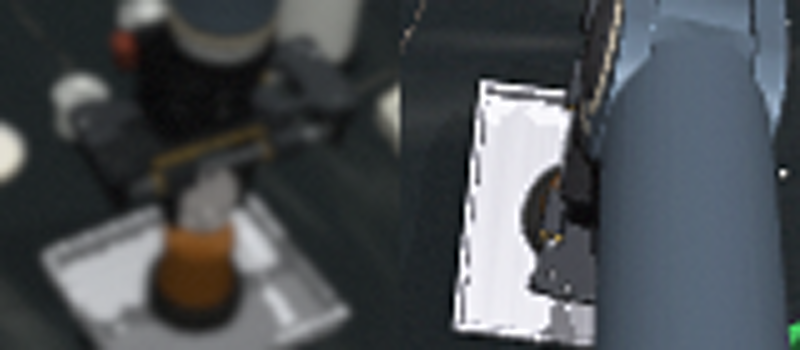

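The cap is held between the pads, and its pointer is hidden by the gripper, so I'll find the stop from torque and yaw lag. 1.916 rad turned so far; continuing in small steps.

Emit:
{"name": "arm_command", "arguments": {
  "plan": [
    [0,0.01,0,0,0.1,0,2],
    [0,0.02,0,0,0.2,0,2],
    [0,0.02,0,0,0.2,0,2]
  ]
}}

```text
time_s: 8.75
position: [0.4786, -0.2161, 0.1166]
eef_rot: [0.383, -0.594, 0.595, -0.383]
wrist_force: [-0.2, -3.2, 2.4]
grip_width: 0.0437
```

```bash
python3 -c "
from h import *
st()"
```

```text
8.75 p [ 0.4786 -0.2161  0.1166] q [ 0.49  0.38 -0.18  2.    0.1   0.77 -0.18] F [-0.2 -3.2  2.4] T [-0.698  0.05   0.743] w 0.0437 tau7 -0.873 yaw z -0.4253
```

Emit:
{"name": "arm_command", "arguments": {
  "plan": [
    [0,0.01,0,0,0.1,0,2],
    [0,0.02,0,0,0.2,0,2],
    [0,0.02,0,0,0.2,0,2]
  ]
}}

```text
time_s: 9.12
position: [0.4805, -0.2135, 0.1167]
eef_rot: [-0.321, 0.63, -0.629, 0.323]
wrist_force: [3.0, 4.6, 1.7]
grip_width: 0.0433
```

```bash
python3 -c "
from h import *
st()"
```

```text
9.12 p [ 0.4805 -0.2135  0.1167] q [ 0.45  0.38 -0.14  2.    0.07  0.76 -0.35] F [3.  4.6 1.7] T [ 1.076 -0.918  0.476] w 0.0433 tau7 -0.574 yaw z -0.6251
```

Torque jumped to 0.74 N m at about 2.0–2.1 rad of turn, then the pads slipped, so the stop has been reached. The slip left the grasp skewed. I'll release, lift, move aside and check the pointer.

Emit:
{"name": "arm_command", "arguments": {
  "plan": [
    [0,0,0,0,0,0,8.7],
    [0,0,0,0,0,0,8.7],
    [0,0,0,0,0,0,8.7],
    [0,0,0,0,0,0,8.7],
    [0,0,0,0,0,0,8.7],
    [0,-3,0,0,0,0,8.7],
    [0,-7,0,0,0,0,8.7],
    [0,-12,0,0,0,0,8.7],
    [-4,-12,-3,0,0,0,8.7],
    [-8,-12,-6,0,0,0,8.7],
    [-12,-12,-8.7,0,0,0,8.7],
    [-16,-12,-11.6,0,0,0,8.7],
    [-16,-12,-11.6,0,0,0,8.7]
  ]
}}

```text
time_s: 10.75
position: [0.4791, -0.0141, 0.2366]
eef_rot: [-0.322, 0.629, -0.629, 0.323]
wrist_force: [1.1, -0.4, -0.3]
grip_width: 0.087
```

```bash
python3 - <<'E'
from h import *
s,M=st()
L=[]
for n in('scene','top'):
    d=grab(n); c=np.array([.4786,-.216,.129])
    u,v=proj(d,c); print(n,u,v, 'pred ptr',proj(d,c+[.0205*np.cos(.23),.0205*np.sin(.23),0]))
    L.append(cv2.resize(d['pixels'][int(v)-25:int(v)+25,int(u)-25:int(u)+25,::-1],(400,400),interpolation=cv2.INTER_CUBIC))
cv2.imwrite('pics/s3.png',cv2.hconcat(L))
E
```

```text
10.75 p [ 0.4791 -0.0141  0.2366] q [ 0.2   0.17 -0.29  1.97  0.05  1.01 -0.74] F [ 1.1 -0.4 -0.3] T [-0.098 -0.018  0.009] w 0.087 tau7 -0.162 yaw z -0.6229
scene 354.85546788798763 217.92810732818532 pred ptr [358.28468875 214.75543305]
top 387.4896044668215 200.81130196936405 pred ptr [385.7631943  194.70706166]
```

View pics/s3.png

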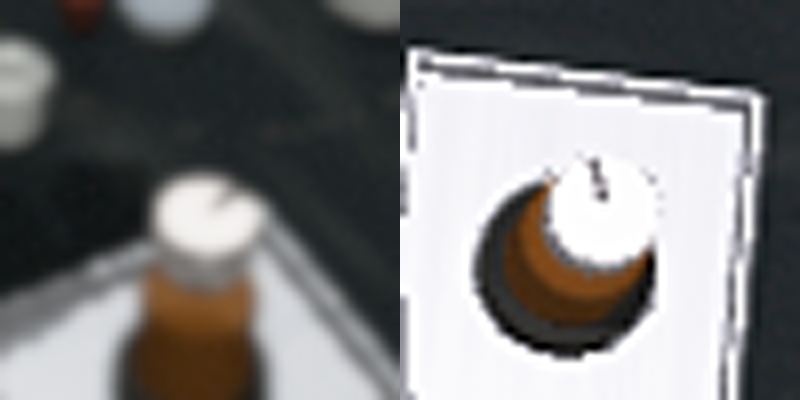

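The pointer in the top view runs from (603,200) to (593,160), about 14° from +x. I predicted 13° (131° at the start minus 2.05 rad), and the 0.7 N m peak fits a hard stop, so the cap is home. Next I'll go back, recentred, and regrip.

Emit:
{"name": "arm_command", "arguments": {
  "plan": [
    [4,0,3,0,0,0,8.7],
    [8,0,6,0,0,0,8.7],
    [12,0,8.8,0,0,0,8.7],
    [16.5,0,11.8,0,0,0,8.7],
    [16.5,0,11.8,0,0,0,8.7],
    [16.5,4,11.8,0,0,0,8.7],
    [16.5,8,11.8,0,0,0,8.7],
    [16.5,10.5,11.8,0,0,0,8.7],
    [16.5,12,11.8,0,0,0,8.7],
    [16.5,12,11.8,0,0,0,8.7],
    [16.5,12,11.8,0,0,0,6]
  ]
}}

```text
time_s: 12.22
position: [0.478, -0.2216, 0.1174]
eef_rot: [0.32, -0.63, 0.631, -0.321]
wrist_force: [-0.8, -0.8, -0.1]
grip_width: 0.0827
```

```bash
python3 -c "
from h import *
st()"
```

```text
12.22 p [ 0.478  -0.2216  0.1174] q [ 0.46  0.38 -0.13  2.    0.07  0.76 -0.34] F [-0.8 -0.8 -0.1] T [-0.025 -0.054 -0.037] w 0.0827 tau7 0.0 yaw z -0.6311
```

Emit:
{"name": "arm_command", "arguments": {
  "plan": [
    [0,0,0,0,0,0,4.8],
    [0,0,0,0,0,0,4.6],
    [0,0,0,0,0,0,2],
    [0,0,0,0,0,0,2],
    [0,0,0,0,0,0,2],
    [0,0,0,0,0,0,2]
  ]
}}

```text
time_s: 12.98
position: [0.4757, -0.2202, 0.1162]
eef_rot: [-0.321, 0.632, -0.629, 0.319]
wrist_force: [-4.4, 3.0, 5.5]
grip_width: 0.0439
```

```bash
python3 -c "
from h import *
st()"
```

```text
12.97 p [ 0.4757 -0.2202  0.1162] q [ 0.46  0.38 -0.13  2.    0.07  0.77 -0.34] F [-4.4  3.   5.5] T [ 0.788  1.037 -0.002] w 0.0439 tau7 -0.001 yaw z -0.6307
```

The arm came in about 4 mm off along the pads, so I'll open, recentre and regrip.

Emit:
{"name": "arm_command", "arguments": {
  "plan": [
    [0,0,0,0,0,0,6],
    [0,0,0,0,0,0,6],
    [0,0,0,0,0,0,6],
    [-0.44,0.05,-0.24,0,0,0,6],
    [-0.44,0.05,-0.24,0,0,0,6],
    [-0.44,0.05,-0.24,0,0,0,6],
    [-0.44,0.05,-0.24,0,0,0,6]
  ]
}}

```text
time_s: 13.85
position: [0.4779, -0.2164, 0.1159]
eef_rot: [0.32, -0.63, 0.631, -0.32]
wrist_force: [0.4, 0.4, 0.4]
grip_width: 0.0601
```

```bash
python3 -c "
from h import *
st()"
```

```text
13.85 p [ 0.4779 -0.2164  0.1159] q [ 0.45  0.38 -0.13  2.01  0.07  0.76 -0.35] F [0.4 0.4 0.4] T [-0.05  -0.045 -0.006] w 0.0601 tau7 0.0 yaw z -0.6311
```

Emit:
{"name": "arm_command", "arguments": {
  "plan": [
    [0,0,0,0,0,0,4.6],
    [0,0,0,0,0,0,4.5],
    [0,0,0,0,0,0,2],
    [0,0,0,0,0,0,2],
    [0,0,0,0,0,0,2]
  ]
}}

```text
time_s: 14.48
position: [0.4782, -0.2166, 0.1159]
eef_rot: [0.32, -0.63, 0.631, -0.32]
wrist_force: [1.6, -0.7, -1.0]
grip_width: 0.0438
```

```bash
python3 -c "
from h import *
st()"
```

```text
14.47 p [ 0.4782 -0.2166  0.1159] q [ 0.45  0.38 -0.13  2.    0.07  0.76 -0.35] F [ 1.6 -0.7 -1. ] T [-0.265 -0.274  0.009] w 0.0438 tau7 0.008 yaw z -0.6311
```

Well centred now, with low force. A tiny clockwise press will confirm the stop before backing off.

Emit:
{"name": "arm_command", "arguments": {
  "plan": [
    [0,0,0,0,0.03,0,2],
    [0,0,0,0,0.03,0,2]
  ]
}}

```text
time_s: 14.72
position: [0.4782, -0.2165, 0.1159]
eef_rot: [0.311, -0.635, 0.635, -0.311]
wrist_force: [1.7, -3.1, -1.1]
grip_width: 0.0435
```

```bash
python3 -c "
from h import *
st()"
```

```text
14.72 p [ 0.4782 -0.2165  0.1159] q [ 0.45  0.38 -0.13  2.01  0.07  0.76 -0.38] F [ 1.7 -3.1 -1.1] T [-0.395 -0.339  0.503] w 0.0435 tau7 -0.559 yaw z -0.6597
```

The torque rose to 0.5 N m within 0.03 rad, so the cap is at the stop. Now I'll back off a quarter turn, following the thread up by 1.5 mm.

Emit:
{"name": "arm_command", "arguments": {
  "plan": [
    [0,-0.01,0,0,-0.13,0,2],
    [0,-0.02,0,0,-0.25,0,2],
    [0,-0.03,0,0,-0.37,0,2],
    [0,-0.05,0,0,-0.49,0,2],
    [0,-0.06,0,0,-0.61,0,2],
    [0,-0.07,0,0,-0.73,0,2],
    [0,-0.08,0,0,-0.85,0,2],
    [0,-0.09,0,0,-0.97,0,2],
    [0,-0.1,0,0,-1.09,0,2],
    [0,-0.11,0,0,-1.21,0,2],
    [0,-0.13,0,0,-1.33,0,2],
    [0,-0.14,0,0,-1.45,0,2],
    [0,-0.15,0,0,-1.55,0,2],
    [0,-0.15,0,0,-1.595,0,2],
    [0,-0.15,0,0,-1.595,0,2],
    [0,-0.15,0,0,-1.595,0,2]
  ]
}}

```text
time_s: 16.73
position: [0.4789, -0.2164, 0.1175]
eef_rot: [-0.671, 0.221, -0.223, 0.672]
wrist_force: [4.6, -0.0, -3.9]
grip_width: 0.0438
```

```bash
python3 - <<'E'
from h import *
s,M=st()
L=[]
for n in('scene','top'):
    d=grab(n); c=np.array([.4786,-.216,.1305])
    u,v=proj(d,c); print(n,u,v, 'pred ptr',proj(d,c+[.0205*np.cos(1.8),.0205*np.sin(1.8),0]))
    L.append(cv2.resize(d['pixels'][int(v)-25:int(v)+25,int(u)-25:int(u)+25,::-1],(400,400),interpolation=cv2.INTER_CUBIC))
cv2.imwrite('pics/s4.png',cv2.hconcat(L))
E
```

```text
16.73 p [ 0.4789 -0.2164  0.1175] q [ 0.74  0.42 -0.5   1.99  0.27  0.8   1.02] F [ 4.6 -0.  -3.9] T [-0.332 -1.233  0.03 ] w 0.0438 tau7 -0.042 yaw z 0.9331
scene 354.885078715982 217.64595318819994 pred ptr [350.33753144 214.86086672]
top 387.55999556759656 200.7104139755204 pred ptr [381.32953875 202.2063076 ]
```

View pics/s4.png

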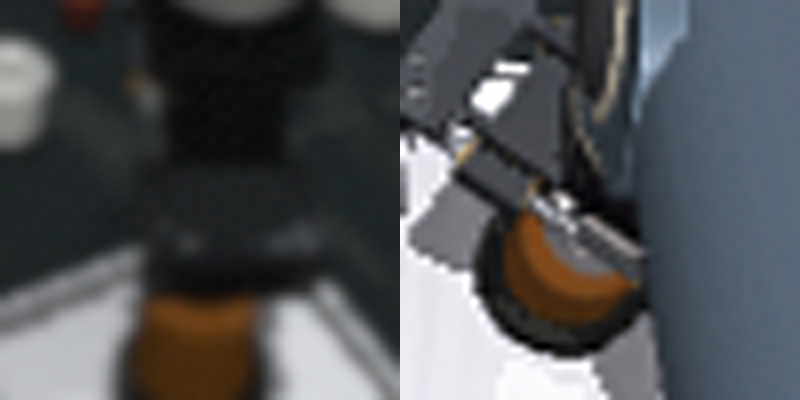

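The gripper hides the pointer here, but the picture shows both pads still on the cap over the bottle in the tray. The wrist turned back 1.564 rad from where it gripped the cap at the stop. Torque after the turn was about 0.03 N m, far below the slip level, and the opening is unchanged at 43.8 mm. Handing in while holding.

```bash
python3 -c "
from h import *
st()
from plant import job_done
print(job_done())"
```

```text
16.82 p [ 0.4789 -0.2164  0.1175] q [ 0.74  0.42 -0.5   1.99  0.27  0.8   1.02] F [ 5.2 -1.5 -3.4] T [-0.323 -1.256  0.039] w 0.0437 tau7 -0.034 yaw z 0.9332
the job is handed in; nothing more can be done
None
```

I screwed the tray bottle's cap down to its stop and backed it off about a quarter turn. The job is handed in with the cap still gripped, at 16.8 s of the 58 s allowed.

- **Bottoming out:** Torque jumped to 0.74 N m after about 2.05 rad of clockwise turn. With the gripper lifted away, the pointer had moved from about 131° to about 14°, where I expected about 13°. The lug was hidden from both cameras, so I could not check the pointer against it directly. A second small press after regripping gave 0.5 N m within 0.03 rad.
- **Backing off:** The wrist turned back 1.564 rad from the angle at which it gripped the cap at the stop, and rose about 1.5 mm with the thread. The gripper hid the pointer, so this rests on wrist angle and the low torque of 0.03–0.04 N m, not a picture.
- **Final grip:** The opening is 43.7 mm on the cap, with a side force of about 5 N.
- **What went wrong:** The pads slipped on the cap once it reached the stop. My first regrip was also about 4 mm off along the pads, so I opened, recentred and gripped again.
- **Other objects:** I did not go near the other bottle or the blue and green look-alikes, and saw no sign of contact. I took no final picture of the other objects to confirm they had not moved.

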